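# Sort the vials, jars and column after a chromatography run

## Task

Clear up after the run: stand the two tall vials upright in the deep two-bay rack, one in each bay, stand the two squat jars upright in the shallow two-bay tray, one in each bay, and lay the steel column flat in the long open-sided cradle between its lips. Leave the little open beaker and the blue-capped bottle standing where they are.

Things in the scene. Friction and masses are not known exactly. Their poses are not given: they have to be found in the camera images.
- vial_a: Capped tall sample vial of amber glass with a narrower crimped aluminium cap, standing upright. 23 mm diameter over its lower 55 mm, shoulder, then a cap 20.6 mm in diameter from 66 mm to the top at 75 mm; about 35 g. Origin: centre of its underside; z is its axis, up. It and the other tall vial are alike; either may take either bay.
- vial_b: Capped tall sample vial of amber glass with a narrower crimped aluminium cap, standing upright. 23 mm diameter over its lower 55 mm, shoulder, then a cap 20.6 mm in diameter from 66 mm to the top at 75 mm; about 35 g. Origin: centre of its underside; z is its axis, up. It and the other tall vial are alike; either may take either bay.
- jar_a: Squat closed sample jar: amber glass body 39 mm in diameter with a black screw lid 40 mm in diameter on top (lid from 26 mm to 40 mm height), 40 mm tall overall, standing upright; about 60 g. Origin: centre of its underside; z is its axis, up. It and the other jar are alike; either may take either bay.
- jar_b: Squat closed sample jar: amber glass body 39 mm in diameter with a black screw lid 40 mm in diameter on top (lid from 26 mm to 40 mm height), 40 mm tall overall, standing upright; about 60 g. Origin: centre of its underside; z is its axis, up. It and the other jar are alike; either may take either bay.
- column: Steel chromatography column lying on the bench: a tube 10 mm in diameter with a hexagonal end fitting (13 mm across flats, 18 mm long) on each end, 130 mm long overall; about 120 g. Origin: the middle of its axis, 6.5 mm above what it lies on. Its y axis runs along the tube; both ends are alike. The bare tube between the fittings is 94 mm long, the place to grip it.
- vial_rack: Deep two-bay rack of black plastic, fixed to the bench, for the tall vials. Outside 52 mm (its x) by 100 mm (its y) and 34 mm high; walls and floor 4 mm thick, one 4 mm divider across the middle. Each bay is 44 mm by 44 mm inside; the bay centres lie at y = +24 mm and y = -24 mm. Origin: centre of its underside, on the bench; inner floor 4 mm above it; z up.
- jar_tray: Shallow two-bay tray of bare steel, fixed to the bench, for the jars. Outside 68 mm (its x) by 132 mm (its y) and 14 mm high; walls and floor 4 mm thick, one 4 mm divider across the middle. Each bay is 60 mm by 60 mm inside; the bay centres lie at y = +32 mm and y = -32 mm. Origin: centre of its underside, on the bench; inner floor 4 mm above it; z up.
- cradle: Column cradle of grey plastic, fixed to the bench: base plate 162 mm (its y) by 46 mm (its x), 5 mm thick, with end walls and low lips along both long sides, all 16 mm high from the bench. The lips leave the middle 76 mm of each long side open for fingers. Inside 36 mm wide, 152 mm long. Origin: centre of its underside; z up. The column lies along its y.
- beaker: Bystander: small open glass beaker, 48 mm in diameter, 55 mm tall, standing in the row with the things to sort. Not to be moved. Origin: centre of its underside.
- bottle: Bystander: clear solvent bottle with a blue cap, 68 mm in diameter, 125 mm tall, standing at the left side. Not to be moved. Origin: centre of its underside.

How it is judged:
By the outcome, as a careful person would: the job done as asked, in the order asked, and still so for the second after the job is handed in, with the robot touching nothing.
It also fails if it takes over 115 s, if anything falls off the work surface, if the arm or the gripper's body presses on something with over 40 N, if the wrist force passes 120 N, or if a joint passes its speed limit or range.

## Robot

A 6-joint arm with a two-finger parallel gripper is mounted at the origin on the work surface. World frame = base frame: x ahead of the robot, y to its left, z up, the work surface at z = 0. Lengths are in mm, angles in degrees, forces in N, time in s.
With the tool pointing down it reaches from about 250 to 775 mm from the base axis. Payload 8.9 kg.
Tool frame: the origin (TCP) lies midway between the tips of the shut fingers; the grasp point (between the pads) lies 19 mm behind it (env.grip_point_offset is the z of the grasp point in the tool frame, in mm); z points along the fingers, y is the line along which they close (so a half turn about z gives the same grasp; the last joint's range is limited). The gripper opens to 85 mm and grips with 20 to 120 N. Pads are 22 mm wide; open, the fingers measure 114 mm over their backs; the gripper's body (76 mm by 85 mm) begins 54 mm behind the grasp point. The pads swing forward as they close: fully open they stand 13 mm farther back than shut.
Start: joints at [-85.216, 16.656, -8.789, 64.555, 0, 82.019], TCP at [116.006, -512.022, 231.305] pointing down, gripper open.
Joint ranges: [-144.48, 144.48], [-52.06, 99.96], [-74.48, 78.29], [-112.23, 115.85], [-86.99, 84.42], [-180, 180]. Speed limits (degrees/s): [127.2, 127.2, 159.86, 180, 180, 180].

## Interface

Orientations are given as [roll, pitch, yaw] about the fixed x, y, z axes, in that order (R = Rz(yaw) Ry(pitch) Rx(roll)).
In Python, from workcell import readout, cams, env gives the robot as it stands. The module is installed in compiled form; this text tells all that it offers.
- The arm moves only by the tool move_arm, never from a script. Its argument "motion" is a list that holds one entry, the list of rows, each a list of 6 numbers: the shift along the tool's x, y, z normalised to -1 to 1, where 1 is 0.02 m, then the turn, a rotation vector about the tool's x, y, z normalised to -1 to 1, where 1 is 4 degrees. In form: [[[x, y, z, ax, ay, az], ...]]. A call has 1 to 20 rows; each row shifts and turns the commanded pose from where the row before left it, along the tool's axes as they then stand; what a row does not reach is not made up. A row lasts 1/12 s, in which the tool goes at most 41.7 mm and 7.16 degrees, less where a joint would pass 70% of its speed; a pose out of reach is approached as far as the arm can. A call with a number of a shift or a turn outside -1 to 1 is refused whole. A call with a gripper value outside its range is refused whole. "gripper" is the opening, from -1 (shut) to 1 (fully open), set as the call begins (left out, the last holds). The fingers move at their own pace and stop on an object; "newtons" is the grip in N (left out, the last holds). Time passes only in rows, so rows that do not move let the fingers close. It gives the time, the measured TCP pose, the force, the opening and the grip force at its end, in the units of the state.
- readout.read_state(): the state, without advancing time (a new reading comes with each control period).
- cams.capture(name): name is "side" or "top" or "wrist"; returns a dict with "frame" (384x512x3 uint8, red, green, blue), "fx", "fy", "cx", "cy" (pixels), "rvec" (rotation vector, rad) and "tvec" (3), from world to camera coordinates, as OpenCV has them. Camera axes: x right, y down, z forward; pixel columns grow to the right and rows downward; lengths in mm; the calibration is good to about 2 mm. A picture is of the moment at which its call begins. There is no depth.
- env.job_done(): hands the job in; it is judged then, once.
The state is a dict: "clock": time; "qpos": joint angles; "qvel": joint speeds; "effort": joint torques, N m; "tool_pos": TCP position; "ee_rot": TCP orientation; "wrist_force": force on the tool from outside, world axes, zero at the start; "ft_torque": the same for the moment, N m; "finger_gap": finger opening in mm; "finger_force": force on a finger pad.
Only numpy, scipy, OpenCV 4.12 (cv2) and the standard library are available. Lean on these libraries where they do the work, as an engineer would, in place of code of your own. Each camera call takes 0.05 s, during which the arm holds its last target. There are 200 camera calls.

## Working session

There is one attempt and no reset: what is moved stays moved. The work goes in short steps, Python scripts to look and compute and a tool call to move; the robot and the scene stay as the last step left them, time stands still between calls to the robot, and variables do not carry over. Pictures are saved under pics/ and viewed, at most 14 in all, crops included, and the job is handed in when it is done.

Besides the shell and the picture viewer there is one more tool, called after "Call:" by a JSON object that holds its "method" and its "body", one argument or row to a line. move_arm: Moves the arm, as the interface text tells. Its arguments: {"type":"object","properties":{"motion":{"type":"array"},"gripper":{"type":"number"},"newtons":{"type":"number"}},"required":["motion"]}

```bash
mkdir -p pics
cat > h.py <<'E'
import cv2, numpy as np
from workcell import readout, cams, env
def cap(n, f=None):
    c=cams.capture(n)
    if f: cv2.imwrite('pics/'+f, c['frame'][...,::-1])
    R=cv2.Rodrigues(np.array(c['rvec'],float))[0]; t=np.array(c['tvec'],float).ravel()
    return dict(img=c['frame'],K=np.array([[c['fx'],0,c['cx']],[0,c['fy'],c['cy']],[0,0,1.]]),R=R,t=t)
def ray(c,p):
    o=-c['R'].T@c['t']; d=c['R'].T@np.linalg.inv(c['K'])@np.array([p[0],p[1],1.]); return o,d
def onz(c,p,z):
    o,d=ray(c,p); return o+d*(z-o[2])/d[2]
def tri(*cps):
    A=np.zeros((3,3));b=np.zeros(3)
    for c,p in cps:
        o,d=ray(c,p); d=d/np.linalg.norm(d); M=np.eye(3)-np.outer(d,d); A+=M;b+=M@o
    return np.linalg.solve(A,b)
def proj(c,X):
    q=c['K']@(c['R']@np.array(X,float)+c['t']); return q[:2]/q[2]
E
python3 - <<'E'
from h import *
import pickle
d={}
for n in('top','side','wrist'):
    d[n]=cap(n); c=d[n]; print(n,-c['R'].T@c['t'],c['K'][0,0])
pickle.dump(d,open('c0.pkl','wb'))
for n in('top','side'):
    cv2.imwrite(f'pics/{n}0.png',cv2.resize(d[n]['img'][...,::-1],(800,600),interpolation=cv2.INTER_CUBIC))
s=readout.read_state(); print(s); print(env.grip_point_offset)
E
```

```text
top [ 350.70763318   68.53057701 1053.82592274] 404.77867358910765
side [-38.70617962 988.52993229 713.87122006] 490.47355423897625
wrist [ 196.39596131 -493.63154232  373.14137823] 275.77209219645357
{'clock': 0.15, 'qpos': array([-8.52168344e+01,  1.66795484e+01, -8.81739269e+00,  6.45550497e+01,
        8.63727197e-04,  8.20184909e+01]), 'qvel': array([ 0.00778669, -0.14291535,  0.14504763,  0.04732742, -0.07551464,
       -0.05246472]), 'effort': array([ 9.90760273e-04, -5.37369704e+01,  3.31519747e+01,  1.15038408e-02,
       -1.87849064e-04,  3.66174078e-06]), 'tool_pos': array([ 115.97890763, -511.72378094,  230.90644231]), 'ee_rot': array([-1.79948633e+02, -8.07445818e-03,  1.27646707e+01]), 'wrist_force': array([-1.1321015 ,  0.59713894, -0.26039692]), 'ft_torque': array([ 0.01209499, -0.02285052, -0.02792984]), 'finger_force': 0.0, 'finger_gap': 85.3033729777053}
-18.700000000000003
```

View pics/top0.png

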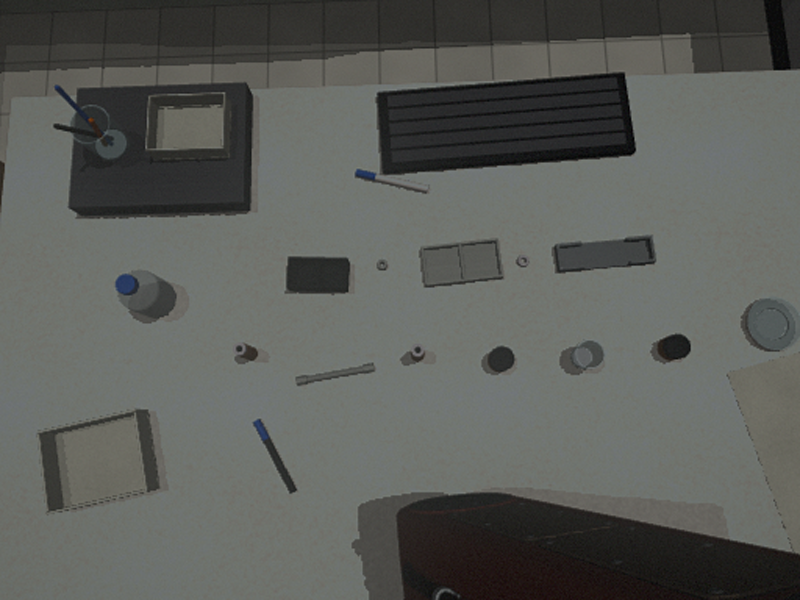

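View pics/side0.png

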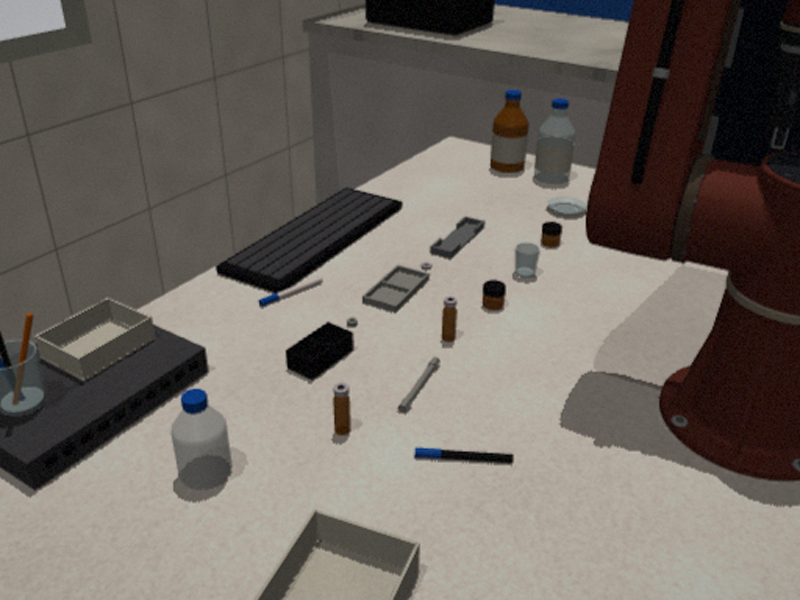

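The top view shows, in 800x600 pixels: vials at (243,351) and (418,352), column from (298,380) to (373,368), jars at (500,359) and (674,347), and the beaker at (585,356). The rack is at (318,275), the tray at (461,262) and the cradle at (604,254). The side view shows the same things, with vials at (342,410) and (449,320).

Run:
```python
from h import *
import pickle
d=pickle.load(open('c0.pkl','rb')); T,S=d['top'],d['side']
f=lambda u,v:(u/1.5625,v/1.5625)
np.set_printoptions(precision=1,suppress=True)
for n,a,b in [('vialL top',(240,348),(342,387)),('vialR top',(419,352),(450,300)),('jarL top',(501,358),(494,286)),('jarR top',(676,346),(552,228)),('beaker base',(583,358),(526,275)),
 ('col L',(298,380),(404,406)),('col R',(373,368),(435,361))]:
    print(n,tri((T,f(*a)),(S,f(*b))))
P={'rack':([(287,257),(350,257),(349,293),(287,292)],34),'tray':([(420,246),(499,239),(503,279),(424,286)],14),'cradle':([(553,245),(654,236),(656,263),(556,272)],16)}
for n,(ps,z) in P.items():
    q=np.array([onz(T,f(*p),z)[:2] for p in ps]); print(n,q.tolist(),q.mean(0), np.degrees(np.arctan2(*(q[0]+q[3]-q[1]-q[2])[[1,0]])))
# enhanced wrist and top crop
def enh(i): return cv2.convertScaleAbs(i,alpha=2.2)
t=enh(T['img'][...,::-1])
a=cv2.resize(t[145:250,140:300],None,fx=5,fy=5,interpolation=cv2.INTER_CUBIC)
cv2.imwrite('pics/tc1.png',a)
a=cv2.resize(t[145:250,265:435],None,fx=4.7,fy=4.7,interpolation=cv2.INTER_CUBIC)
cv2.imwrite('pics/tc2.png',a)
w=d['wrist'];print(w['R'],w['K'])
```

```text
vialL top [467.8 340.9  74.2]
vialR top [457.5  61.9  73. ]
jarL top [446.1 -70.1  39.2]
jarR top [ 458.7 -350.2   34.8]
beaker base [ 446.9 -212.1   -5.7]
col L [419.6 260.9   9.2]
col R [438.8 137.7   6.2]
rack [[624.1826316723489, 276.87367533828694], [621.165659319975, 171.28984197419567], [559.9945974569525, 173.39967116192764], [564.4348580375754, 276.24740383977223]] [592.4 224.5] 87.95095429567192
tray [[642.3301855932232, 53.95166875364089], [650.7010343631287, -80.19948204218272], [581.1147091001652, -83.43393126355494], [572.712712889811, 49.1367021893819]] [611.7 -15.1] 93.59831664239168
cradle [[636.9880919252532, -169.9295520499812], [647.6965184221074, -339.4227976767521], [601.0045599173486, -338.3966412731038], [590.2242096366747, -171.89360210944352]] [ 619.  -254.9] 93.65939059820133
[[ 0.2 -1.  -0. ]
 [-0.9 -0.2  0.3]
 [-0.3 -0.1 -0.9]] [[275.8   0.  259. ]
 [  0.  275.8 192.1]
 [  0.    0.    1. ]]
```

View pics/tc1.png

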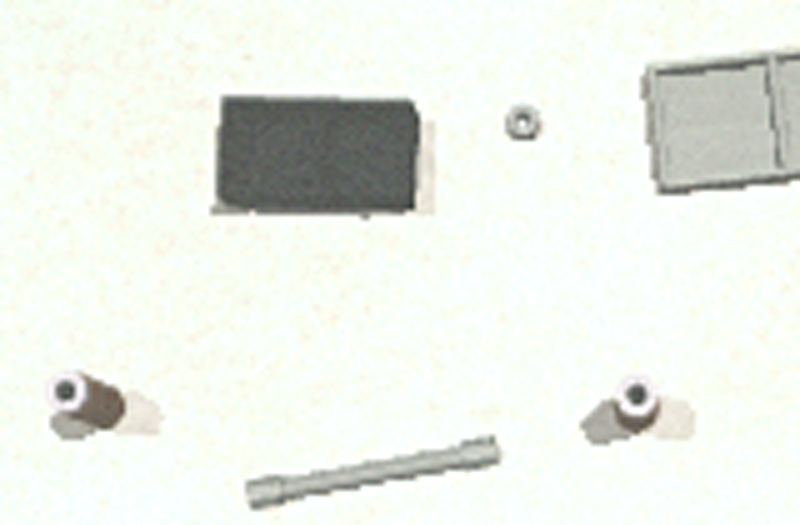

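View pics/tc2.png

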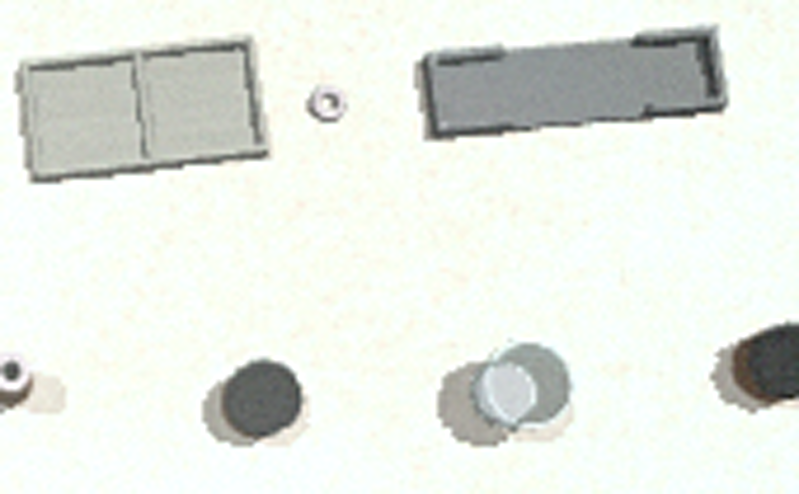

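The enhanced crops show the rack as an almost axis-aligned dark block. The tray and cradle are turned about 4°, and the column about 9°. All closing will be along x (yaw about 90). I'll work out the moves in tool units with a helper.

```bash
cat >> h.py <<'E'
from scipy.spatial.transform import Rotation as Ro
def plan(x,y,z,yaw,n=None,fr=None):
    """constant rows from the present pose (or fr) to x,y,z with tool down at yaw"""
    if fr is None:
        s=readout.read_state(); p=s['tool_pos']; R0=Ro.from_euler('xyz',s['ee_rot'],degrees=True)
    else: p=np.array(fr[:3],float); R0=Ro.from_euler('xyz',[180,0,fr[3]],degrees=True)
    R1=Ro.from_euler('xyz',[180,0,yaw],degrees=True); w=(R0.inv()*R1).as_rotvec(degrees=True)
    dv=np.array([x,y,z])-p
    n=n or int(max(np.ceil(np.abs(w).max()/4), np.ceil(np.linalg.norm(dv)/20)))
    st=Ro.from_rotvec(w/n,degrees=True); M=np.zeros((3,3)); Rk=R0
    for k in range(n): M+=Rk.as_matrix(); Rk=Rk*st
    t=np.linalg.solve(M,dv)
    print(n,'rows of',np.round(t/20,3),np.round(w/n/4,3),'| at',np.round(p,1))
E
python3 - <<'E'
from h import *
plan(462,62,200,90); plan(462,62,200,90,40)
E
```

```text
34 rows of [ 1.052 -0.16   0.046] [-0.    -0.    -0.568] | at [ 116.  -511.7  230.9]
40 rows of [ 0.894 -0.133  0.039] [-0.    -0.    -0.483] | at [ 116.  -511.7  230.9]
```

Call:
{"method": "move_arm", "body": {
  "motion": [
    [[0.894,-0.133,0.039,0,0,-0.483],[0.894,-0.133,0.039,0,0,-0.483],[0.894,-0.133,0.039,0,0,-0.483],[0.894,-0.133,0.039,0,0,-0.483],[0.894,-0.133,0.039,0,0,-0.483],[0.894,-0.133,0.039,0,0,-0.483],[0.894,-0.133,0.039,0,0,-0.483],[0.894,-0.133,0.039,0,0,-0.483],[0.894,-0.133,0.039,0,0,-0.483],[0.894,-0.133,0.039,0,0,-0.483],[0.894,-0.133,0.039,0,0,-0.483],[0.894,-0.133,0.039,0,0,-0.483],[0.894,-0.133,0.039,0,0,-0.483],[0.894,-0.133,0.039,0,0,-0.483],[0.894,-0.133,0.039,0,0,-0.483],[0.894,-0.133,0.039,0,0,-0.483],[0.894,-0.133,0.039,0,0,-0.483],[0.894,-0.133,0.039,0,0,-0.483],[0.894,-0.133,0.039,0,0,-0.483],[0.894,-0.133,0.039,0,0,-0.483]]
  ]
}}

```text
clock: 1.82
tool_pos: [389.8, -285.2, 215.5]
ee_rot: [-180.0, -0.0, 51.5]
wrist_force: [-0.3, 0.2, 0.1]
finger_gap: 85.4
finger_force: 0.0
```

Call:
{"method": "move_arm", "body": {
  "motion": [
    [[0.894,-0.133,0.039,0,0,-0.483],[0.894,-0.133,0.039,0,0,-0.483],[0.894,-0.133,0.039,0,0,-0.483],[0.894,-0.133,0.039,0,0,-0.483],[0.894,-0.133,0.039,0,0,-0.483],[0.894,-0.133,0.039,0,0,-0.483],[0.894,-0.133,0.039,0,0,-0.483],[0.894,-0.133,0.039,0,0,-0.483],[0.894,-0.133,0.039,0,0,-0.483],[0.894,-0.133,0.039,0,0,-0.483],[0.894,-0.133,0.039,0,0,-0.483],[0.894,-0.133,0.039,0,0,-0.483],[0.894,-0.133,0.039,0,0,-0.483],[0.894,-0.133,0.039,0,0,-0.483],[0.894,-0.133,0.039,0,0,-0.483],[0.894,-0.133,0.039,0,0,-0.483],[0.894,-0.133,0.039,0,0,-0.483],[0.894,-0.133,0.039,0,0,-0.483],[0.894,-0.133,0.039,0,0,-0.483],[0.894,-0.133,0.039,0,0,-0.483]]
  ]
}}

```text
clock: 3.48
tool_pos: [461.6, 62.2, 199.9]
ee_rot: [-180.0, -0.0, 90.1]
wrist_force: [-0.3, 0.3, -0.1]
finger_gap: 85.8
finger_force: 0.0
```

Run:
```python
from h import *
import pickle
c=cap('wrist'); pickle.dump(c,open('c1.pkl','wb'))
a=cv2.convertScaleAbs(c['img'][...,::-1],alpha=2)
cv2.imwrite('pics/w1.png',cv2.resize(a,(800,600),interpolation=cv2.INTER_CUBIC))
s=readout.read_state(); print(s['clock'],s['tool_pos'],s['ee_rot'],s['qpos'])
```

```text
3.5333 [460.89568272  64.51624767 199.76976997] [-1.79944254e+02 -8.84689819e-02  9.03509400e+01] [-1.10495358e+00  1.15068557e+01 -2.06108256e+01  5.79402944e+01
  8.70240223e-02  8.85440194e+01]
```

View pics/w1.png

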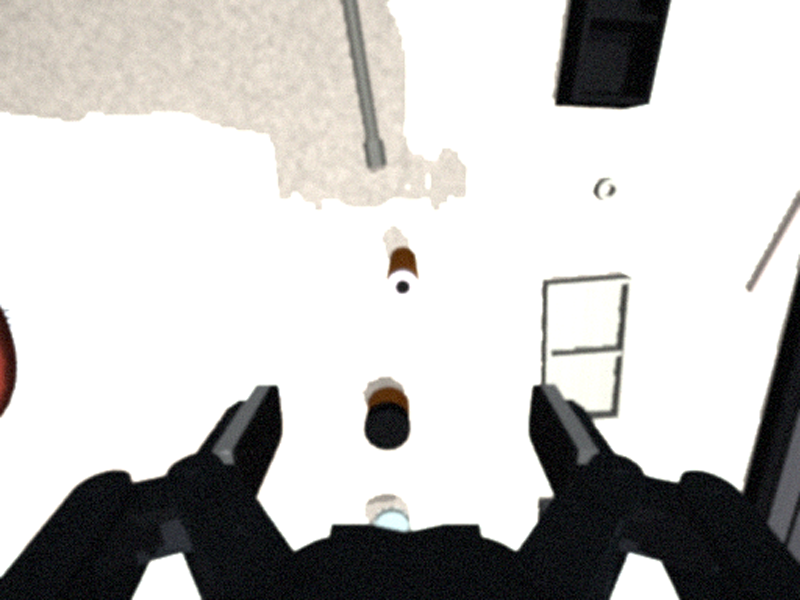

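The wrist view (up is +y, right is +x) shows the vial cap at (402,286), the near jar's lid at (388,424), the column's near end at (375,162), the rack's near edge at row 104 and the tray's far corners at (545,279) and (628,275).

Run:
```python
from h import *
import pickle
d=pickle.load(open('c0.pkl','rb')); T,S=d['top'],d['side']; W=pickle.load(open('c1.pkl','rb'))
np.set_printoptions(precision=1,suppress=True)
f=lambda u,v:(u/1.5625,v/1.5625)
g=lambda u,v:(140+u/5,145+v/5)   # tc1
g2=lambda u,v:(265+u/4.7,145+v/4.7)
print('vialR cap T,W,S',tri((T,g(636,393)),(W,f(402,286))),onz(T,g(636,393),75),onz(W,f(402,286),75))
print('vialL',onz(T,g(66,390),75), tri((T,g(66,390)),(S,f(342,388))))
print('jarL',tri((T,g2(262,398)),(W,f(388,428))),onz(T,g2(262,398),40),onz(W,f(388,428),40))
print('jarR',onz(T,g2(795,362),40))
print('colR end',tri((T,g(498,449)),(W,f(375,164))),onz(T,g(498,449),6.5),onz(W,f(375,164),6.5))
print('colL end',onz(T,g(248,493),6.5))
print('tray corner L far/near', tri((T,g2(20,62)),(S,f(364,296))))
for n,t,w in [('nearL',g2(18,62),(628,275)),('farL',g2(30,181),(545,279)),('farR',g2(252,38),(617,414))]:
    print('tray',n,tri((T,t),(W,f(*w))),onz(T,t,14),onz(W,f(*w),14))
for n,t,w in [('R near',g(415,212),(556,103)),('R far',g(415,103),(650,103))]:
    print('rack',n,onz(T,t,34),onz(T,t,0),onz(W,f(*w),34),onz(W,f(*w),0))
print('rack top side', [onz(S,f(*p),34) for p in [(287,349),(321,325),(354,339),(320,364)]])
print('rack wrist top', [onz(W,f(*p),34) for p in [(575,0),(590,22),(655,22)]])
print('cradle',[onz(T,g2(*p),16) for p in [(425,55),(716,28),(724,106),(432,136)]])
```

```text
vialR cap T,W,S [459.8  63.2  71.9] [459.4  63.2  75. ] [459.8  64.1  75. ]
vialL [467.6 342.   75. ] [467.1 342.   73.5]
jarL [446.6 -71.1  35.5] [444.9 -70.1  40. ] [448.2 -68.4  40. ]
jarR [ 457.3 -351.3   40. ]
colR end [439.6 136.7  -0.3] [439.7 135.    6.5] [439.3 138.1   6.5]
colL end [419.9 264.9   6.5]
tray corner L far/near [638.7  52.2  14.7]
tray nearL [642.   53.5   6.5] [640.3  53.9  14. ] [637.6  55.2  14. ]
tray farL [573.9  49.4   7. ] [571.4  49.1  14. ] [572.5  51.8  14. ]
tray farR [654.6 -79.3   2.9] [650.4 -78.2  14. ] [649.2 -71.7  14. ]
rack R near [560.3 174.3  34. ] [567.3 177.9   0. ] [560.2 176.9  34. ] [571.1 180.5   0. ]
rack R far [618.2 173.9  34. ] [627.2 177.4   0. ] [621.7 177.   34. ] [639.4 180.6   0. ]
rack top side [array([625. , 271.9,  34. ]), array([623.3, 190.1,  34. ]), array([556. , 192.5,  34. ]), array([559.2, 274.1,  34. ])]
rack wrist top [array([565.3, 234.5,  34. ]), array([576.1, 222.8,  34. ]), array([616.3, 222.9,  34. ])]
cradle [array([ 637.1, -173.9,   16. ]), array([ 648. , -336.3,   16. ]), array([ 603.1, -336.5,   16. ]), array([ 590.5, -174.7,   16. ])]
```

The heights agree with the text, and all tolerances are wide. I'll take the near vial first.

Call:
{"method": "move_arm", "body": {
  "motion": [
    [[0,-0.01,0.95,0,0,0],[0,-0.01,0.95,0,0,0],[0,-0.01,0.95,0,0,0],[-0.01,-0.01,0.95,0,0,0],[-0.01,-0.01,0.95,0,0,0],[-0.01,-0.01,0.95,0,0,0],[-0.01,0,0.95,0,0,0],[-0.01,0,0.95,0,0,0],[0,0,0.5,0,0,0],[0,0,0.3,0,0,0],[0,0,0,0,0,0]]
  ],
  "gripper": 1,
  "newtons": 30
}}

```text
clock: 4.45
tool_pos: [459.7, 60.2, 31.0]
ee_rot: [-179.9, -0.0, 90.0]
wrist_force: [-0.3, 0.2, -0.2]
finger_gap: 85.4
finger_force: 0.0
```

Call:
{"method": "move_arm", "body": {
  "motion": [
    [[0,0,0,0,0,0],[0,0,0,0,0,0],[0,0,0,0,0,0],[0,0,0,0,0,0],[0,0,0,0,0,0],[0,0,0,0,0,0],[0,0,0,0,0,0],[0,0,0,0,0,0]]
  ],
  "gripper": -1
}}

```text
clock: 5.12
tool_pos: [461.1, 60.3, 32.5]
ee_rot: [179.9, 0.0, 90.0]
wrist_force: [-1.1, 0.0, 5.7]
finger_gap: 22.2
finger_force: 30.3
```

Call:
{"method": "move_arm", "body": {
  "motion": [
    [[0,0,-0.5,0,0,0],[0,0,-0.9,0,0,0],[0,0,-0.9,0,0,0],[0,0,-0.9,0,0,0],[0,0,-0.9,0,0,0],[0.6,0.6,-0.2,0,0,0],[0.8,0.7,0,0,0,0],[0.8,0.75,0,0,0,0],[0.8,0.75,0,0,0,0],[0.8,0.75,0,0,0,0],[0.8,0.75,0,0,0,0],[0.8,0.75,0,0,0,0],[0.8,0.75,0,0,0,0],[0.7,0.75,0,0,0,0],[0,0,0,0,0,0],[0,0,0,0,0,0]]
  ]
}}

```text
clock: 6.45
tool_pos: [591.5, 198.8, 117.4]
ee_rot: [-180.0, 0.0, 90.1]
wrist_force: [-0.2, 0.0, -0.1]
finger_gap: 21.8
finger_force: 29.8
```

Run:
```python
from h import *
import pickle
c=cap('wrist'); pickle.dump(c,open('c2.pkl','wb'))
a=cv2.convertScaleAbs(c['img'][...,::-1],alpha=3)
cv2.imwrite('pics/w2.png',cv2.resize(a,(800,600),interpolation=cv2.INTER_CUBIC))
s=readout.read_state(); print(s['clock'],s['tool_pos'],s['ee_rot'],s['finger_gap'])
```

```text
6.5 [590.84736666 198.21656501 117.47366591] [-1.79920465e+02  2.84081912e-02  9.00661406e+01] 22.198911288318396
```

View pics/w2.png

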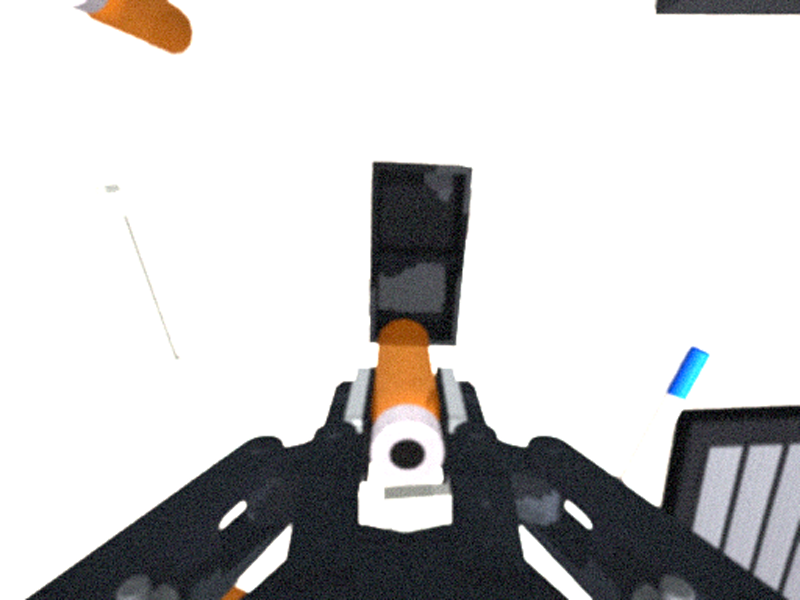

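The held vial hangs straight in the fingers with its cap at (407,453). The rack is at (370–471, 163–345), with its divider at row 248.

Run:
```python
from h import *
import pickle
c=pickle.load(open('c2.pkl','rb'));np.set_printoptions(precision=1,suppress=True)
for p in [(373,163),(471,167),(456,345),(370,342),(373,248),(463,248)]: print(p,onz(c,(p[0]/1.5625,p[1]/1.5625),34)[:2],onz(c,(p[0]/1.5625,p[1]/1.5625),0)[:2])
print('cap',onz(c,(407/1.5625,453/1.5625),117.5+43),'base',proj(c,[591,201,85.5])*1.5625,proj(c,[591,204,85.5])*1.5625)
```

```text
(373, 163) [575.5 277.3] [573.  276.7]
(471, 167) [624.5 275.5] [629.4 274.6]
(456, 345) [620.8 178. ] [625.3 162.4]
(370, 342) [571.6 179.8] [568.6 164.5]
(373, 248) [574.5 234.3] [572.  227.2]
(463, 248) [622.3 234.3] [627.  227.3]
cap [592.2 203.2 160.5] base [403.7 346. ] [403.7 339.8]
```

Call:
{"method": "move_arm", "body": {
  "motion": [
    [[0.05,0.23,0.3,0,0,0],[0,0,0.8,0,0,0],[0,0,0.8,0,0,0],[0,0,0.8,0,0,0],[0,0,0.6,0,0,0],[0,0,0.4,0,0,0],[0,0,0.3,0,0,0],[0,0,0,0,0,0],[0,0,0,0,0,0]]
  ]
}}

```text
clock: 7.25
tool_pos: [596.3, 199.2, 38.4]
ee_rot: [180.0, -0.0, 90.0]
wrist_force: [0.1, -0.7, 0.2]
finger_gap: 21.6
finger_force: 29.8
```

Call:
{"method": "move_arm", "body": {
  "motion": [
    [[0,0,0,0,0,0],[0,0,0,0,0,0],[0,0,0,0,0,0],[0,0,0,0,0,0],[0,0,0,0,0,0]]
  ],
  "gripper": 0.1
}}

```text
clock: 7.67
tool_pos: [596.3, 199.4, 38.3]
ee_rot: [180.0, -0.0, 90.0]
wrist_force: [-0.0, -0.9, -0.6]
finger_gap: 47.1
finger_force: 0.0
```

Call:
{"method": "move_arm", "body": {
  "motion": [
    [[0,0,-0.6,0,0,0],[0,0,-1,0,0,0],[0,0,-1,0,0,0],[0,0,-1,0,0,0],[0,0,-1,0,0,0],[0,0,-1,0,0,0],[0.71,-0.64,0,0,0,0],[0.9,-0.8,0,0,0,0],[0.9,-0.8,0,0,0,0],[0.9,-0.8,0,0,0,0],[0.9,-0.8,0,0,0,0],[0.9,-0.8,0,0,0,0],[0.9,-0.8,0,0,0,0],[0.9,-0.8,0,0,0,0],[0.1,-0.2,0,0,0,0],[0,0,0,0,0,0]]
  ]
}}

```text
clock: 9.0
tool_pos: [466.2, 342.5, 151.0]
ee_rot: [180.0, -0.0, 90.2]
wrist_force: [0.1, -0.5, -0.2]
finger_gap: 46.8
finger_force: 0.0
```

Call:
{"method": "move_arm", "body": {
  "motion": [
    [[0,0,0.6,0,0,0],[0,0,1,0,0,0],[0,0,1,0,0,0],[0,0,1,0,0,0],[0,0,1,0,0,0],[0,0,0.8,0,0,0],[0,0,0.5,0,0,0],[0,0,0,0,0,0]]
  ],
  "gripper": 1
}}

```text
clock: 9.67
tool_pos: [466.7, 340.2, 30.5]
ee_rot: [-179.9, 0.1, 90.0]
wrist_force: [0.5, -0.6, -0.5]
finger_gap: 85.5
finger_force: 0.0
```

Call:
{"method": "move_arm", "body": {
  "motion": [
    [[0,0,0,0,0,0],[0,0,0,0,0,0],[0,0,0,0,0,0],[0,0,0,0,0,0],[0,0,0,0,0,0],[0,0,0,0,0,0],[0,0,0,0,0,0],[0,0,0,0,0,0]]
  ],
  "gripper": -1
}}

```text
clock: 10.33
tool_pos: [467.6, 341.8, 32.8]
ee_rot: [179.9, -0.0, 90.1]
wrist_force: [-0.5, -1.1, 6.0]
finger_gap: 21.8
finger_force: 31.0
```

Call:
{"method": "move_arm", "body": {
  "motion": [
    [[0,0,-0.5,0,0,0],[0,0,-0.9,0,0,0],[0,0,-0.9,0,0,0],[0,0,-0.9,0,0,0],[0,0,-0.9,0,0,0],[0,0,-0.9,0,0,0],[-0.4,0.6,-0.3,0,0,0],[-0.6,0.8,0,0,0,0],[-0.6,0.9,0,0,0,0],[-0.6,0.9,0,0,0,0],[-0.6,0.9,0,0,0,0],[-0.6,0.9,0,0,0,0],[-0.6,0.9,0,0,0,0],[-0.5,0.6,0,0,0,0],[0,0,0,0,0,0],[0,0,0,0,0,0]]
  ]
}}

```text
clock: 11.67
tool_pos: [597.6, 250.6, 137.7]
ee_rot: [-180.0, 0.0, 90.0]
wrist_force: [0.8, 0.4, -0.6]
finger_gap: 21.8
finger_force: 30.4
```

Run:
```python
from h import *
import pickle
c=cap('wrist'); pickle.dump(c,open('c3.pkl','wb'))
a=cv2.convertScaleAbs(c['img'][...,::-1],alpha=3)
cv2.imwrite('pics/w3.png',cv2.resize(a,(800,600),interpolation=cv2.INTER_CUBIC))
s=readout.read_state(); print(s['clock'],s['tool_pos'],s['ee_rot'],s['finger_gap'])
# predicted bay centres + top corners
for X in [(598,251.6,34),(571.5,178,34),(623.5,177,34),(596,203.6,79)]: print(X,proj(c,X)*1.5625)
```

```text
11.7167 [596.93046411 251.26217169 137.76701032] [-1.79939609e+02  3.18872909e-03  9.00151703e+01] 22.03536422713644
(598, 251.6, 34) [405.41072283 297.67568719]
(571.5, 178, 34) [365.04609876 404.21567955]
(623.5, 177, 34) [444.2784428  405.52297939]
(596, 203.6, 79) [401.7724455  408.65464829]
```

View pics/w3.png

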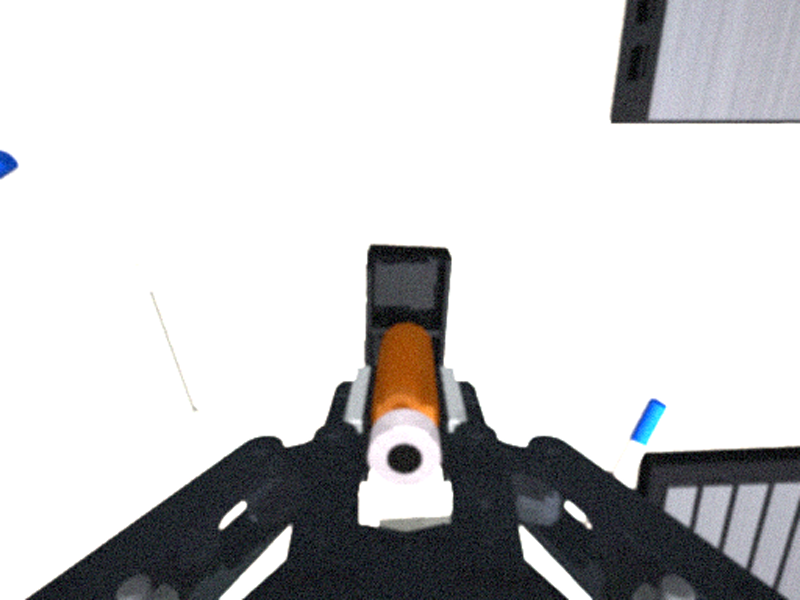

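The held vial is straight. The bay's opening spans (370–450, 246–327), which agrees with the predicted centre of (405,298). Lowering now.

Call:
{"method": "move_arm", "body": {
  "motion": [
    [[0,0.03,0.5,0,0,0],[0,0,0.8,0,0,0],[0,0,0.8,0,0,0],[0,0,0.8,0,0,0],[0,0,0.8,0,0,0],[0,0,0.6,0,0,0],[0,0,0.4,0,0,0],[0,0,0.25,0,0,0],[0,0,0,0,0,0],[0,0,0,0,0,0]]
  ]
}}

```text
clock: 12.55
tool_pos: [598.0, 251.8, 39.4]
ee_rot: [180.0, -0.0, 90.1]
wrist_force: [0.2, -0.4, -0.8]
finger_gap: 22.0
finger_force: 30.4
```

Call:
{"method": "move_arm", "body": {
  "motion": [
    [[0,0,0,0,0,0],[0,0,0,0,0,0],[0,0,0,0,0,0],[0,0,0,0,0,0],[0,0,0,0,0,0]]
  ],
  "gripper": 0.1
}}

```text
clock: 12.97
tool_pos: [598.1, 251.6, 39.4]
ee_rot: [180.0, -0.0, 90.0]
wrist_force: [-0.9, 0.7, -0.3]
finger_gap: 47.0
finger_force: 0.0
```

Call:
{"method": "move_arm", "body": {
  "motion": [
    [[0,0,-0.6,0,0,0],[0,0,-1,0,0,0],[0,0,-1,0,0,0],[0,0,-1,0,0,0],[0,0,-1,0,0,0],[0,0,-1,0,0,0],[-0.5,-0.2,0,0,0,0],[-0.9,-0.4,0,0,0,0],[-0.9,-0.4,0,0,0,0],[-0.9,-0.4,0,0,0,0],[-0.9,-0.4,0,0,0,0],[-0.9,-0.4,0,0,0,0],[-1,-0.4,0,0,0,0],[-1,-0.4,0,0,0,0],[-1,-0.4,0,0,0,0],[-1,-0.4,0,0,0,0],[-1,-0.4,0,0,0,0]]
  ],
  "gripper": 1
}}

```text
clock: 14.38
tool_pos: [513.4, 50.5, 151.6]
ee_rot: [180.0, 0.0, 90.0]
wrist_force: [-0.5, 0.6, 1.1]
finger_gap: 85.7
finger_force: 0.0
```

Run:
```python
from h import *
for i in range(1):
    c=cap('wrist'); t=cap('top'); s=cap('side')
e=lambda i,k:cv2.convertScaleAbs(i[...,::-1],alpha=k)
a=cv2.resize(e(s['img'],2.2)[190:270,160:240],(400,400),interpolation=cv2.INTER_CUBIC)
b=cv2.resize(e(t['img'],2.2)[150:200,175:235],(400,333),interpolation=cv2.INTER_CUBIC)
im=np.zeros((400,800,3),np.uint8); im[:,:400]=a; im[:333,400:]=b
cv2.imwrite('pics/chk1.png',im)
plan(447.5,-69,150,90)
```

```text
7 rows of [-0.853 -0.472  0.012] [ 0.001  0.    -0.003] | at [513.6  50.4 151.7]
```

View pics/chk1.png

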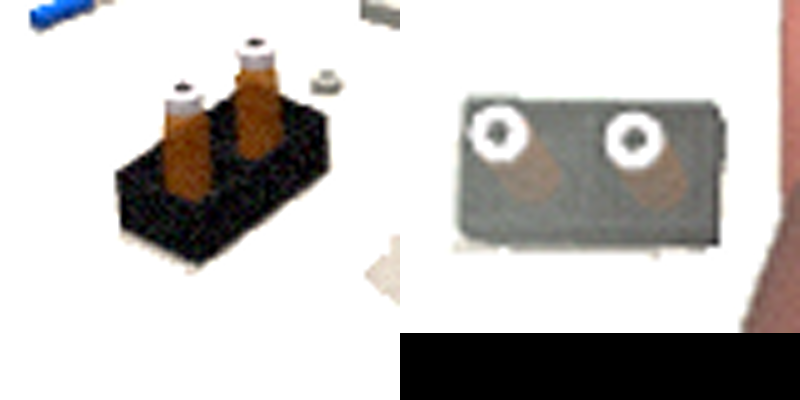

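Both vials stand upright, one in each bay: caps at (182,100) and (255,52) in the side crop. Now the near jar.

Call:
{"method": "move_arm", "body": {
  "motion": [
    [[-0.75,-0.41,0,0,0,0],[-0.75,-0.41,0,0,0,0],[-0.75,-0.41,0,0,0,0],[-0.75,-0.41,0,0,0,0],[-0.75,-0.41,0,0,0,0],[-0.75,-0.41,0,0,0,0],[-0.75,-0.41,0,0,0,0],[-0.72,-0.43,0,0,0,0],[0,0,0.5,0,0,0],[0,0,0.9,0,0,0],[0,0,1,0,0,0],[0,0,1,0,0,0],[0,0,1,0,0,0],[0,0,1,0,0,0],[0,0,0.9,0,0,0],[0,0,0.6,0,0,0],[0,0,0,0,0,0]]
  ],
  "gripper": 1
}}

```text
clock: 15.95
tool_pos: [447.1, -66.9, 11.3]
ee_rot: [-179.8, -0.1, 90.1]
wrist_force: [-0.4, -0.5, -0.7]
finger_gap: 85.5
finger_force: 0.0
```

Call:
{"method": "move_arm", "body": {
  "motion": [
    [[0,0,0,0,0,0],[0,0,0,0,0,0],[0,0,0,0,0,0],[0,0,0,0,0,0],[0,0,0,0,0,0],[0,0,0,0,0,0],[0,0,0,0,0,0]]
  ],
  "gripper": -1
}}

```text
clock: 16.53
tool_pos: [448.9, -68.1, 14.1]
ee_rot: [179.9, 0.0, 90.0]
wrist_force: [-1.3, 0.8, 6.9]
finger_gap: 39.1
finger_force: 29.3
```

Call:
{"method": "move_arm", "body": {
  "motion": [
    [[0,0,-0.5,0,0,0],[0,0,-0.9,0,0,0],[0,0,-0.9,0,0,0],[0,0,-0.7,0,0,0],[0.3,0.6,0,0,0,0],[0.5,0.9,0,0,0,0],[0.5,0.9,0,0,0,0],[0.5,0.9,0,0,0,0],[0.5,0.9,0,0,0,0],[0.5,0.9,0,0,0,0],[0.5,0.9,0,0,0,0],[0.5,0.9,0,0,0,0],[0.5,0.9,0,0,0,0],[0,0.2,0,0,0,0],[0,0,0,0,0,0],[0,0,0,0,0,0]]
  ]
}}

```text
clock: 17.87
tool_pos: [607.4, 18.0, 73.1]
ee_rot: [-180.0, 0.0, 90.1]
wrist_force: [-0.9, -0.1, -0.1]
finger_gap: 38.7
finger_force: 30.5
```

Run:
```python
from h import *
import pickle
c=cap('wrist'); pickle.dump(c,open('c4.pkl','wb'))
a=cv2.convertScaleAbs(c['img'][...,::-1],alpha=1.5)
cv2.imwrite('pics/w4.png',cv2.resize(a,(800,600),interpolation=cv2.INTER_CUBIC))
s=readout.read_state(); print(s['clock'],s['tool_pos'],s['ee_rot'],s['finger_gap'])
ctr=np.array([611,-13.5]); u=np.array([-.077,.997]); v=np.array([.997,.077])
for a,b in [(66,34),(66,-34),(2,34),(2,-34)]: q=ctr+a*u+b*v; print(q,proj(c,[*q,14])*1.5625)
```

```text
17.9167 [607.12202198  17.85336142  73.11506306] [-1.79949240e+02  3.65909556e-03  9.00269581e+01] 38.91029551185976
[639.816  54.92 ] [472.68258613 255.52203926]
[572.02   49.684] [331.03596771 266.07708341]
[644.744  -8.888] [475.85619832 374.9652171 ]
[576.948 -14.124] [346.88661922 383.67963094]
```

View pics/w4.png

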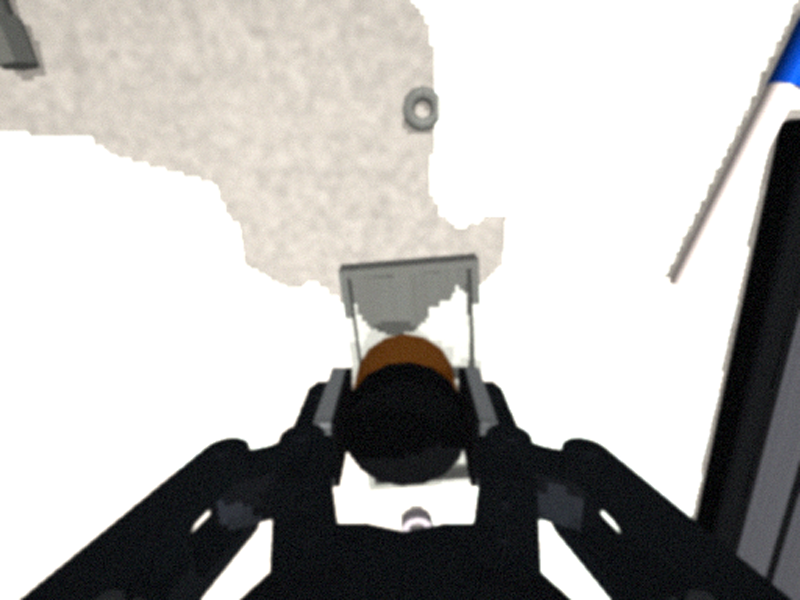

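The tray's far corners show at (340,267) and (478,257), about 3 mm more in x than predicted. The jar is held straight. I'll correct and lower.

Call:
{"method": "move_arm", "body": {
  "motion": [
    [[0,0.23,0.3,0,0,0],[0,0,0.7,0,0,0],[0,0,0.7,0,0,0],[0,0,0.5,0,0,0],[0,0,0.3,0,0,0],[0,0,0.2,0,0,0],[0,0,0,0,0,0],[0,0,0,0,0,0]]
  ]
}}

```text
clock: 18.58
tool_pos: [612.8, 18.1, 19.3]
ee_rot: [180.0, 0.0, 90.0]
wrist_force: [-0.5, -0.2, -0.3]
finger_gap: 39.1
finger_force: 30.6
```

Call:
{"method": "move_arm", "body": {
  "motion": [
    [[0,0,0,0,0,0],[0,0,0,0,0,0],[0,0,0,0,0,0],[0,0,0,0,0,0]]
  ],
  "gripper": 0.5
}}

```text
clock: 18.92
tool_pos: [612.9, 18.2, 19.4]
ee_rot: [180.0, 0.0, 90.0]
wrist_force: [-0.6, 0.5, -0.3]
finger_gap: 63.8
finger_force: 0.0
```

Call:
{"method": "move_arm", "body": {
  "motion": [
    [[0,0,-0.6,0,0,0],[0,0,-1,0,0,0],[0,0,-1,0,0,0],[0,0,-1,0,0,0],[0,0,-1,0,0,0],[0,0,-1,0,0,0],[-0.5,-0.2,-0.9,0,0,0],[-1,-0.4,0,0,0,0],[-1,-0.4,0,0,0,0],[-1,-0.4,0,0,0,0],[-1,-0.4,0,0,0,0],[-1,-0.4,0,0,0,0],[-1,-0.4,0,0,0,0],[-1,-0.4,0,0,0,0],[-1,-0.4,0,0,0,0],[-1,-0.4,0,0,0,0],[-1,-0.4,0,0,0,0],[-1,-0.4,0,0,0,0],[0,0,0,0,0,0],[0,0,0,0,0,0]]
  ],
  "gripper": 1
}}

```text
clock: 20.58
tool_pos: [520.7, -212.7, 150.0]
ee_rot: [180.0, 0.0, 89.9]
wrist_force: [0.2, 0.8, -0.6]
finger_gap: 85.2
finger_force: 0.0
```

Run:
```python
from h import *
import pickle
c=cap('wrist'); pickle.dump(c,open('c5.pkl','wb'))
a=cv2.convertScaleAbs(c['img'][...,::-1],alpha=1.5)
cv2.imwrite('pics/w5.png',cv2.resize(a,(800,600),interpolation=cv2.INTER_CUBIC))
s=readout.read_state(); print(s['clock'],s['tool_pos'],s['ee_rot'],s['finger_gap'])
print(proj(c,(457.5,-351,40))*1.5625); plan(457.5,-350.5,150,90)
```

```text
20.6333 [ 520.94817011 -211.92063399  149.83731948] [1.79959081e+02 2.37178444e-03 8.99987367e+01] 85.19455484055055
[316.84981762 479.0565578 ]
8 rows of [-0.866 -0.397 -0.001] [ 0.001  0.    -0.   ] | at [ 520.9 -211.9  149.8]
```

View pics/w5.png

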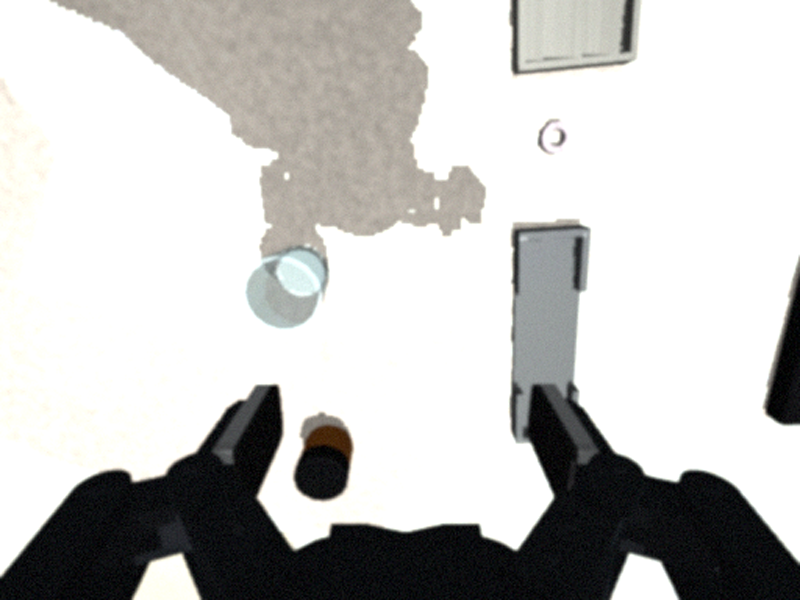

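The wrist view shows the jar's lid at (323,472), about 3–4 mm further in +x and +y than predicted. The beaker is at (287,290), and the cradle's corners are at (514,230), (590,226) and (517,441).

Call:
{"method": "move_arm", "body": {
  "motion": [
    [[-0.6,-0.3,0,0,0,0],[-0.9,-0.4,0,0,0,0],[-0.9,-0.4,0,0,0,0],[-0.9,-0.4,0,0,0,0],[-0.9,-0.4,0,0,0,0],[-0.9,-0.4,0,0,0,0],[-0.9,-0.4,0,0,0,0],[-0.75,-0.32,0,0,0,0],[0,0,0.5,0,0,0],[0,0,0.9,0,0,0],[0,0,1,0,0,0],[0,0,1,0,0,0],[0,0,1,0,0,0],[0,0,1,0,0,0],[0,0,0.9,0,0,0],[0,0,0.5,0,0,0],[0,0,0,0,0,0]]
  ],
  "gripper": 1
}}

```text
clock: 22.05
tool_pos: [459.5, -345.0, 10.9]
ee_rot: [-179.8, -0.2, 90.1]
wrist_force: [0.3, 0.1, 0.0]
finger_gap: 85.5
finger_force: 0.0
```

Call:
{"method": "move_arm", "body": {
  "motion": [
    [[0,0,0,0,0,0],[0,0,0,0,0,0],[0,0,0,0,0,0],[0,0,0,0,0,0],[0,0,0,0,0,0],[0,0,0,0,0,0],[0,0,0,0,0,0]]
  ],
  "gripper": -1
}}

```text
clock: 22.63
tool_pos: [461.2, -347.5, 14.3]
ee_rot: [179.9, 0.1, 90.0]
wrist_force: [-0.0, -0.1, 4.4]
finger_gap: 39.3
finger_force: 29.6
```

Run:
```python
from h import *
import pickle
c=pickle.load(open('c5.pkl','rb'));np.set_printoptions(precision=1,suppress=True)
for p in [(514,230),(590,226),(516,441),(513,72),(636,62)]: print(p,onz(c,(p[0]/1.5625,p[1]/1.5625),15)[:2])
print('jar',onz(c,(323/1.5625,472/1.5625),40)[:2])
```

```text
(514, 230) [ 591.2 -176.3]
(590, 226) [ 639.8 -173.8]
(516, 441) [ 605.6 -337.5]
(513, 72) [583.4 -85.2]
(636, 62) [653.4 -80.2]
jar [ 462.3 -344.8]
```

Call:
{"method": "move_arm", "body": {
  "motion": [
    [[0,0,-0.5,0,0,0],[0,0,-0.9,0,0,0],[0,0,-0.9,0,0,0],[0,0,-0.9,0,0,0],[0,0,-0.9,0,0,0],[0.5,0.25,-0.4,0,0,0],[0.9,0.47,0,0,0,0],[0.9,0.47,0,0,0,0],[0.9,0.47,0,0,0,0],[0.9,0.47,0,0,0,0],[0.9,0.47,0,0,0,0],[0.9,0.47,0,0,0,0],[0.9,0.47,0,0,0,0],[0.9,0.47,0,0,0,0],[0.9,0.47,0,0,0,0],[0.9,0.47,0,0,0,0],[0.9,0.47,0,0,0,0],[0.9,0.47,0,0,0,0],[0.9,0.47,0,0,0,0],[0.9,0.47,0,0,0,0]]
  ]
}}

```text
clock: 24.3
tool_pos: [597.1, -83.0, 103.3]
ee_rot: [-180.0, -0.0, 90.1]
wrist_force: [-0.1, 0.1, -1.6]
finger_gap: 39.0
finger_force: 30.3
```

Call:
{"method": "move_arm", "body": {
  "motion": [
    [[0.9,0.47,0,0,0,0],[0.85,0.45,0,0,0,0],[0,0,0,0,0,0],[0,0,0,0,0,0]]
  ]
}}

```text
clock: 24.63
tool_pos: [615.3, -48.3, 103.1]
ee_rot: [-180.0, -0.0, 90.2]
wrist_force: [-0.2, -0.5, -1.3]
finger_gap: 39.0
finger_force: 30.3
```

Run:
```python
from h import *
import pickle
c=cap('wrist'); pickle.dump(c,open('c6.pkl','wb'))
a=cv2.convertScaleAbs(c['img'][...,::-1],alpha=1.5)
cv2.imwrite('pics/w6.png',cv2.resize(a,(800,600),interpolation=cv2.INTER_CUBIC))
plan(616,-48,19,90)
```

```text
5 rows of [0.011 0.01  0.841] [-0.001  0.     0.005] | at [615.  -49.1 103.1]
```

View pics/w6.png

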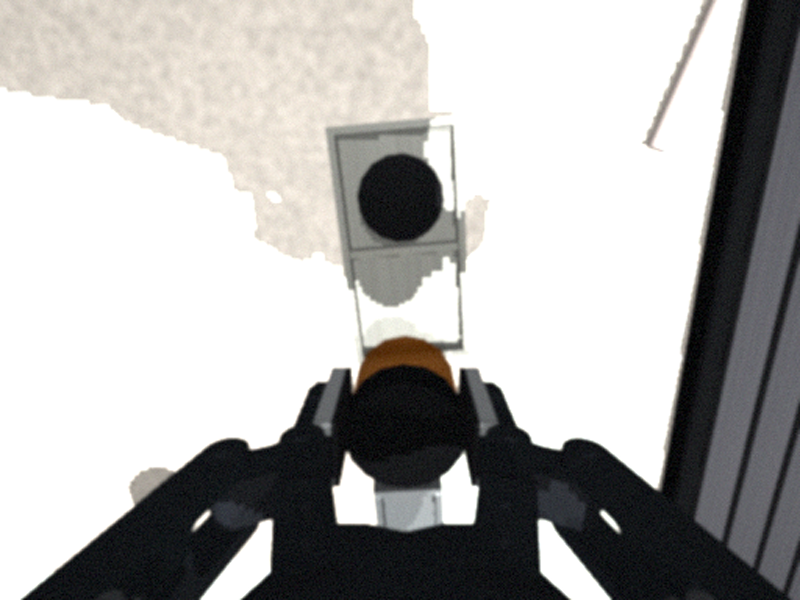

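The first jar stands in the far bay at (400,197). The near bay's opening spans about (351–463, 250–347). A quick projection check follows.

Run:
```python
from h import *
import pickle
c=pickle.load(open('c6.pkl','rb'));np.set_printoptions(precision=1,suppress=True)
for p in [(352,254),(462,246),(360,349),(464,345)]: print(p,onz(c,(p[0]/1.5625,p[1]/1.5625),14)[:2])
```

```text
(352, 254) [586.4 -17.4]
(462, 246) [646.4 -12.8]
(360, 349) [589.1 -74.4]
(464, 345) [650.2 -71.7]
```

Call:
{"method": "move_arm", "body": {
  "motion": [
    [[0.15,0.12,0.4,0,0,0],[0,0,0.9,0,0,0],[0,0,0.9,0,0,0],[0,0,0.8,0,0,0],[0,0,0.6,0,0,0],[0,0,0.4,0,0,0],[0,0,0.2,0,0,0],[0,0,0,0,0,0],[0,0,0,0,0,0]]
  ]
}}

```text
clock: 25.43
tool_pos: [618.1, -47.0, 19.4]
ee_rot: [180.0, 0.0, 90.0]
wrist_force: [-0.2, -0.2, -0.4]
finger_gap: 38.9
finger_force: 30.5
```

Call:
{"method": "move_arm", "body": {
  "motion": [
    [[0,0,0,0,0,0],[0,0,0,0,0,0],[0,0,0,0,0,0],[0,0,0,0,0,0]]
  ],
  "gripper": 0.5
}}

```text
clock: 25.77
tool_pos: [617.9, -46.9, 19.4]
ee_rot: [180.0, 0.0, 90.0]
wrist_force: [0.8, -0.8, 0.7]
finger_gap: 63.9
finger_force: 0.0
```

Run:
```python
from h import *
# column centre estimate and approach
plan(429.5,201,150,98.8,fr=(617.5,-46,150,90)); plan(429.5,201,150,98.8,20,fr=(617.5,-46,150,90))
```

```text
16 rows of [ 0.813 -0.531 -0.   ] [ 0.     0.    -0.138] | at [617.5 -46.  150. ]
20 rows of [ 0.651 -0.424 -0.   ] [ 0.    0.   -0.11] | at [617.5 -46.  150. ]
```

Call:
{"method": "move_arm", "body": {
  "motion": [
    [[0,0,-0.6,0,0,0],[0,0,-1,0,0,0],[0,0,-1,0,0,0],[0,0,-1,0,0,0],[0,0,-1,0,0,0],[0,0,-1,0,0,0],[0,0,-0.95,0,0,0]]
  ],
  "gripper": 1
}}

```text
clock: 26.35
tool_pos: [617.8, -46.8, 152.4]
ee_rot: [179.9, 0.0, 90.0]
wrist_force: [2.1, -0.6, -0.7]
finger_gap: 85.6
finger_force: 0.0
```

Call:
{"method": "move_arm", "body": {
  "motion": [
    [[0.81,-0.53,0,0,0,-0.138],[0.81,-0.53,0,0,0,-0.138],[0.81,-0.53,0,0,0,-0.138],[0.81,-0.53,0,0,0,-0.138],[0.81,-0.53,0,0,0,-0.138],[0.81,-0.53,0,0,0,-0.138],[0.81,-0.53,0,0,0,-0.138],[0.81,-0.53,0,0,0,-0.138],[0.81,-0.53,0,0,0,-0.138],[0.81,-0.53,0,0,0,-0.138],[0.81,-0.53,0,0,0,-0.138],[0.81,-0.53,0,0,0,-0.138],[0.81,-0.53,0,0,0,-0.138],[0.81,-0.53,0,0,0,-0.138],[0.81,-0.53,0,0,0,-0.138],[0.81,-0.53,0,0,0,-0.138],[0,0,0,0,0,0]]
  ]
}}

```text
clock: 27.77
tool_pos: [427.7, 200.9, 151.0]
ee_rot: [-180.0, -0.1, 99.0]
wrist_force: [0.3, 0.2, 0.8]
finger_gap: 85.4
finger_force: 0.0
```

Run:
```python
from h import *
import pickle
c=cap('wrist'); pickle.dump(c,open('c7.pkl','wb'))
a=cv2.convertScaleAbs(c['img'][...,::-1],alpha=1.5)
cv2.imwrite('pics/w7.png',cv2.resize(a,(800,600),interpolation=cv2.INTER_CUBIC))
plan(429.7,200.7,25,98.7)
for X in [(439.5,136.5,6.5),(419.9,264.9,6.5)]: print(proj(c,X)*1.5625)
```

```text
7 rows of [0.004 0.005 0.9  ] [ 0.001 -0.     0.011] | at [429.  200.1 151. ]
[406.78221027 365.73808074]
[408.31924983 184.40105383]
```

View pics/w7.png

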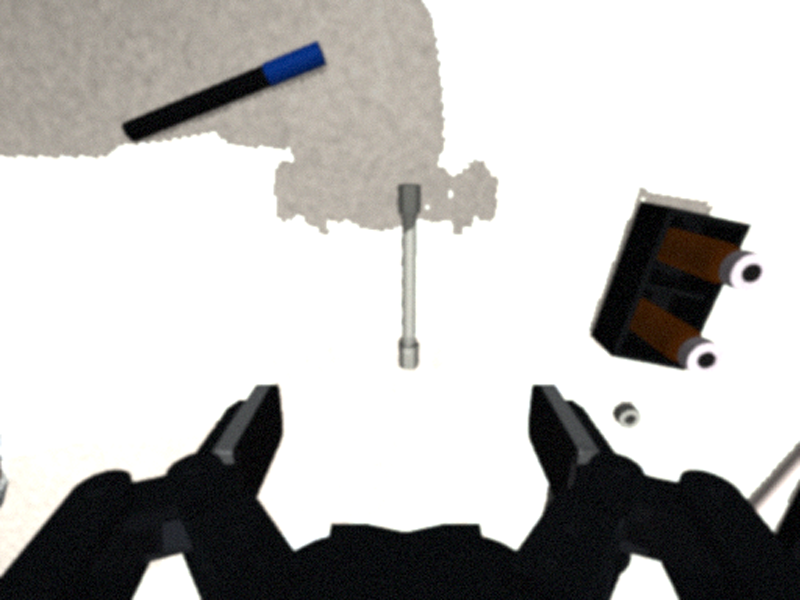

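The column's ends are at (409,184) and (409,368), as predicted, and it is aligned with the tool. Lowering so the fingertips pass just above the bench, then gripping.

Call:
{"method": "move_arm", "body": {
  "motion": [
    [[0,0,0.5,0,0,0],[0,0,0.9,0,0,0],[0,0,1,0,0,0],[0,0,1,0,0,0],[0,0,1,0,0,0],[0,0,1,0,0,0],[0,0,0.9,0,0,0],[0,0,0.6,0,0,0],[0,0,0.35,0,0,0],[0,0,0,0,0,0],[0,0,0,0,0,0]]
  ],
  "gripper": 1,
  "newtons": 50
}}

```text
clock: 28.73
tool_pos: [430.3, 198.9, 5.5]
ee_rot: [180.0, 0.0, 98.9]
wrist_force: [0.4, -0.4, 0.3]
finger_gap: 85.7
finger_force: 0.0
```

Call:
{"method": "move_arm", "body": {
  "motion": [
    [[0,0,0.12,0,0,0],[0,0,0,0,0,0],[0,0,0,0,0,0],[0,0,0,0,0,0],[0,0,0,0,0,0],[0,0,0,0,0,0],[0,0,0,0,0,0],[0,0,0,0,0,0],[0,0,0,0,0,0],[0,0,0,0,0,0]]
  ],
  "gripper": -1
}}

```text
clock: 29.57
tool_pos: [429.9, 199.1, 3.0]
ee_rot: [180.0, -0.0, 98.9]
wrist_force: [-1.2, -0.9, 4.6]
finger_gap: 7.4
finger_force: 48.9
```

Call:
{"method": "move_arm", "body": {
  "motion": [
    [[0,0,-0.3,0,0,0],[0,0,-0.6,0,0,0],[0,0,-0.9,0,0,0],[0,0,-0.9,0,0,0],[0,0,-0.9,0,0,0],[0,0,-0.9,0,0,0],[0,0,-0.9,0,0,0],[0,0,-0.6,0,0,0],[0,0,0,0,0,0]]
  ]
}}

```text
clock: 30.32
tool_pos: [431.2, 199.5, 125.1]
ee_rot: [179.8, -0.0, 98.9]
wrist_force: [1.3, 0.1, -1.1]
finger_gap: 7.6
finger_force: 49.1
```

Run:
```python
from h import *
s=readout.read_state(); print(s['finger_gap'],s['finger_force'],s['wrist_force'])
plan(621.5,-256,123,94.6,30)
```

```text
7.571801164343179 49.05286252498627 [ 1.27551422  0.1145979  -1.08908167]
30 rows of [-0.792  0.225  0.004] [ 0.002 -0.     0.036] | at [431.2 199.5 125.1]
```

Call:
{"method": "move_arm", "body": {
  "motion": [
    [[-0.4,0.1,0,0,0,0.03],[-0.75,0.2,0,0,0,0.036],[-0.8,0.225,0,0,0,0.036],[-0.8,0.225,0,0,0,0.036],[-0.8,0.225,0,0,0,0.036],[-0.8,0.225,0,0,0,0.036],[-0.8,0.225,0,0,0,0.036],[-0.8,0.225,0,0,0,0.036],[-0.8,0.225,0,0,0,0.036],[-0.8,0.225,0,0,0,0.036],[-0.8,0.225,0,0,0,0.036],[-0.8,0.225,0,0,0,0.036],[-0.8,0.225,0,0,0,0.036],[-0.8,0.225,0,0,0,0.036],[-0.8,0.225,0,0,0,0.036],[-0.8,0.225,0,0,0,0.036]]
  ]
}}

```text
clock: 31.65
tool_pos: [530.9, -37.5, 121.2]
ee_rot: [-179.9, -0.0, 96.6]
wrist_force: [0.5, 0.3, -1.0]
finger_gap: 7.4
finger_force: 49.1
```

Call:
{"method": "move_arm", "body": {
  "motion": [
    [[-0.8,0.225,0,0,0,0.036],[-0.8,0.225,0,0,0,0.036],[-0.8,0.225,0,0,0,0.036],[-0.8,0.225,0,0,0,0.036],[-0.8,0.225,0,0,0,0.036],[-0.8,0.225,0,0,0,0.036],[-0.8,0.225,0,0,0,0.036],[-0.8,0.225,0,0,0,0.036],[-0.8,0.225,0,0,0,0.036],[-0.8,0.225,0,0,0,0.036],[-0.8,0.225,0,0,0,0.036],[-0.8,0.225,0,0,0,0.036],[-0.6,0.25,0,0,0,0.036],[-0.5,0.2,0,0,0,0.05],[0,0,0,0,0,0],[0,0,0,0,0,0]]
  ]
}}

```text
clock: 32.98
tool_pos: [615.3, -243.6, 122.0]
ee_rot: [-180.0, -0.0, 94.5]
wrist_force: [-0.4, 0.3, -0.9]
finger_gap: 7.8
finger_force: 49.1
```

Run:
```python
from h import *
import pickle
c=cap('wrist'); pickle.dump(c,open('c8.pkl','wb'))
a=cv2.convertScaleAbs(c['img'][...,::-1],alpha=1.5)
cv2.imwrite('pics/w8.png',cv2.resize(a,(800,600),interpolation=cv2.INTER_CUBIC))
s=readout.read_state(); print(s['ee_rot'],s['finger_gap'])
plan(621.5,-256,50,94.6)
```

```text
[-1.79951619e+02 -4.32258512e-02  9.45124705e+01] 7.319531536246772
4 rows of [-0.169  0.067  0.902] [-0.003 -0.003 -0.005] | at [ 615.1 -243.   122.2]
```

View pics/w8.png

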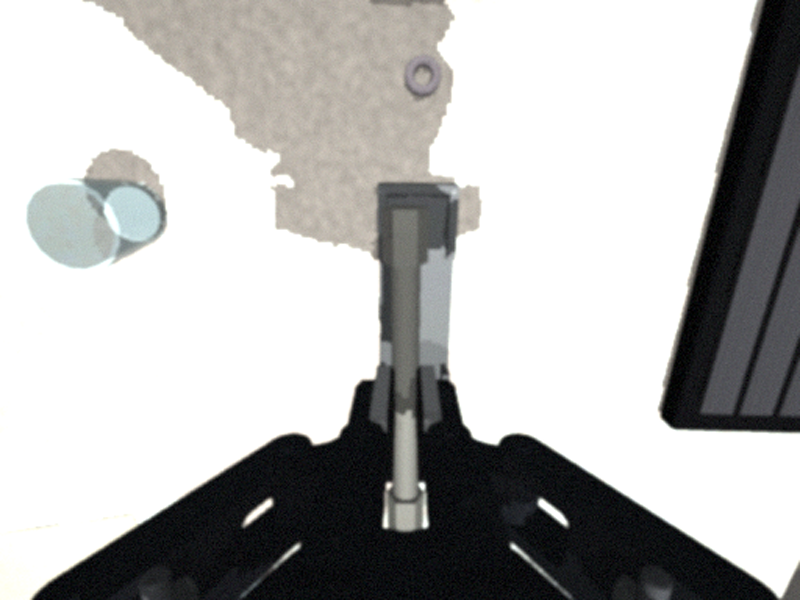

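The column is held straight, from (405,210) to (405,515). The cradle's +y end wall is at (379–457, 185), in line with it.

Run:
```python
from h import *
import pickle
c=pickle.load(open('c8.pkl','rb'));np.set_printoptions(precision=1,suppress=True)
f=lambda p:(p[0]/1.5625,p[1]/1.5625)
a=onz(c,f((379,186)),16)[:2];b=onz(c,f((457,185)),16)[:2]; print(a,b)
u=np.array([-np.sin(np.radians(4.6)),np.cos(np.radians(4.6))])
print('cradle centre',(a+b)/2-81*u)
s=readout.read_state(); p=s['tool_pos']; h=p[2]+4
print('col ends',onz(c,f((405,209)),h),onz(c,f((405,529)),h))
print(proj(c,[*(p[:2]+65*u),h])*1.5625,proj(c,[*(p[:2]-65*u),h])*1.5625)
```

```text
[ 595.8 -179. ] [ 639.2 -175.1]
cradle centre [ 624.  -257.8]
col ends [ 610.3 -177.7  126.2] [ 620.4 -307.2  126.2]
[403.7 210.5] [404.6 530.1]
```

Call:
{"method": "move_arm", "body": {
  "motion": [
    [[-0.4,0.16,0.3,0,0,0],[-0.33,0.16,0.8,0,0,0],[0,0,0.9,0,0,0],[0,0,0.9,0,0,0],[0,0,0.8,0,0,0],[0,0,0.6,0,0,0],[0,0,0.5,0,0,0],[0,0,0.4,0,0,0],[0,0,0.3,0,0,0],[0,0,0,0,0,0],[0,0,0,0,0,0]]
  ]
}}

```text
clock: 33.95
tool_pos: [623.3, -257.1, 12.8]
ee_rot: [180.0, 0.0, 94.5]
wrist_force: [-0.2, -0.0, -2.0]
finger_gap: 7.4
finger_force: 49.1
```

Call:
{"method": "move_arm", "body": {
  "motion": [
    [[0,0,0.1,0,0,0],[0,0,0.1,0,0,0],[0,0,0,0,0,0],[0,0,0,0,0,0]]
  ]
}}

```text
clock: 34.28
tool_pos: [623.2, -257.1, 8.9]
ee_rot: [180.0, 0.0, 94.5]
wrist_force: [-0.6, -0.1, -1.3]
finger_gap: 7.6
finger_force: 49.1
```

Run:
```python
from h import *
s=readout.read_state(); print(s['tool_pos'],s['wrist_force'])
```

```text
[ 623.19197166 -257.10240402    8.91460437] [-0.5763945  -0.06912025 -1.26417499]
```

Within about 1 mm of the floor. Releasing, then retreating up.

Call:
{"method": "move_arm", "body": {
  "motion": [
    [[0,0,0,0,0,0],[0,0,0,0,0,0],[0,0,0,0,0,0],[0,0,0,0,0,0],[0,0,0,0,0,0],[0,0,0,0,0,0]]
  ],
  "gripper": 0
}}

```text
clock: 34.78
tool_pos: [623.2, -257.1, 8.8]
ee_rot: [180.0, 0.0, 94.5]
wrist_force: [0.8, -0.7, 0.3]
finger_gap: 42.7
finger_force: 0.0
```

Call:
{"method": "move_arm", "body": {
  "motion": [
    [[0,0,-0.4,0,0,0],[0,0,-0.8,0,0,0],[0,0,-1,0,0,0],[0,0,-1,0,0,0],[0,0,-1,0,0,0],[0,0,-1,0,0,0],[0,0,-1,0,0,0],[0,0,-1,0,0,0],[0,0,-1,0,0,0],[-1,-0.5,0,0,0,0],[-1,-0.5,0,0,0,0],[-1,-0.5,0,0,0,0],[-1,-0.5,0,0,0,0],[-1,-0.5,0,0,0,0],[0,0,0,0,0,0],[0,0,0,0,0,0]]
  ]
}}

```text
clock: 36.12
tool_pos: [580.6, -361.7, 173.2]
ee_rot: [180.0, 0.0, 94.4]
wrist_force: [0.8, 1.2, -0.5]
finger_gap: 42.7
finger_force: 0.0
```

Run:
```python
from h import *
c=cap('wrist'); t=cap('top'); s=cap('side')
e=lambda i,k:cv2.convertScaleAbs(i[...,::-1],alpha=k)
im=np.zeros((600,800,3),np.uint8)
im[:300,:400]=cv2.resize(e(c['img'],1.5),(400,300))
im[:300,400:]=cv2.resize(e(t['img'],1.8)[130:250,60:460],(400,120)).repeat(1,0) if 0 else cv2.resize(e(s['img'],2)[120:300,130:370],(400,300),interpolation=cv2.INTER_CUBIC)
im[300:,:]=cv2.resize(e(t['img'],1.8)[125:260,80:440],(800,300),interpolation=cv2.INTER_CUBIC)
cv2.imwrite('pics/end.png',im)
```

```text
(no output)
```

View pics/end.png

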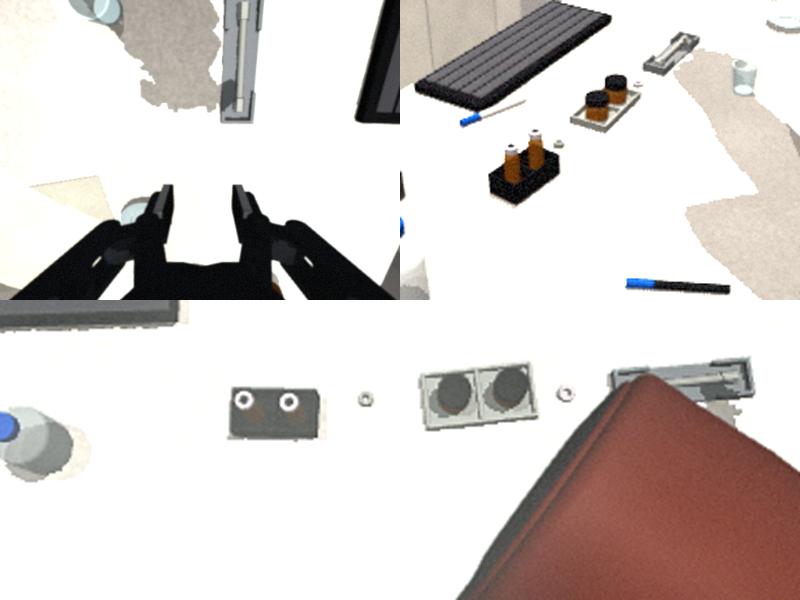

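The closing check shows the vials upright in the rack at (512,165) and (536,150). The jars stand in the tray at (455,392) and (508,388). The column lies flat between the lips at (240,55), and the beaker and bottle stand where they were.

```bash
python3 -c "
from workcell import env; print(env.job_done())"
```

```text
the job is handed in; nothing more can be done
None
```

The job is handed in at about 36 s on the robot clock: both vials are upright in the rack, both jars are upright in the tray, the column lies flat in the cradle, and the beaker and bottle are still in place.

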